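Load the tube rotator

ROBOT

A 6-joint arm with a two-finger parallel gripper is mounted at the origin on the work surface. World frame = base frame: x ahead of the robot, y to its left, z up, the work surface at z = 0. Lengths are in mm, angles in degrees, forces in N, time in s.
With the tool pointing down it reaches from about 350 to 850 mm from the base axis. Payload 8.1 kg.
Tool frame: the origin (TCP) lies at the very end of the fingers, on their centre line; the grasp point (between the pads) lies 19 mm behind it; z points along the fingers, y is the line along which they close (so a half turn about z gives the same grasp; the last joint's range is limited). The gripper opens to 85 mm and grips with 20 to 120 N. Pads are 22 mm wide; open, the fingers measure 114 mm over their backs; the gripper's body (76 mm by 85 mm) begins 54 mm behind the grasp point. The pads swing forward as they close: fully open they stand 13 mm farther back than shut.
Start: joints at [59.565, 7.471, 85.268, -0, 87.261, -4.893], TCP at [258.688, 541.374, 231.292] pointing down, gripper open.
Joint ranges: [-169.43, 169.43], [-51.17, 129.36], [1.28, 143.12], [-76.62, 256.62], [0, 156.53], [-152.29, 152.29]. Speed limits (degrees/s): [136.94, 136.94, 159.86, 180, 180, 180].

INTERFACE

Orientations are given as [roll, pitch, yaw] about the fixed x, y, z axes, in that order (R = Rz(yaw) Ry(pitch) Rx(roll)).
In Python, from bench import sense, eyes, job, models gives the robot as it stands. The module is installed in compiled form; this text tells all that it offers.
- The arm moves only by the tool apply_moves, never from a script. Its argument "rows" is a list of rows, each a list of 6 numbers: the shift along the tool's x, y, z in mm, then the turn, a rotation vector about the tool's x, y, z in rad. In form: [[dx, dy, dz, rx, ry, rz], ...]. A call has exactly 5 rows; each row shifts and turns the commanded pose from where the row before left it, along the tool's axes as they then stand; what a row does not reach is not made up. A row lasts 1/8 s, in which the tool goes at most 62.5 mm and 10.7 degrees, less where a joint would pass 70% of its speed; a pose out of reach is approached as far as the arm can. A call is refused whole if a number of a shift passes 62.5 or a number of a turn 0.188, either way. A call with a gripper value outside its range is refused whole. "fingers" is the finger opening in mm, from 0 to 85.4, set as the call begins (left out, the last holds). The fingers move at their own pace and stop on an object; "grip_force" is the grip in N (left out, the last holds). Time passes only in rows, so rows that do not move let the fingers close, or fill a call up. It gives the time, the measured TCP pose, the force, the opening and the grip force at its end, in the units of the state.
- sense(): the state, without advancing time (a new reading comes with each control period).
- eyes.snapshot(name): name is "side" or "top"; returns (picture, depth): 480x640x3 uint8, red, green, blue; 480x640 float32, mm along the optical axis (not along the pixel's ray), 0 where there is no reading.
- eyes.get_calibration(name): a dict with "intrinsics" (3x3 intrinsics, pixels), "R" (3x3) and "t" (3): a world point X has camera coordinates R X + t. Camera axes: x right, y down, z forward; pixel columns grow to the right and rows downward; lengths in mm; the calibration is good to about 2 mm. A picture is of the moment at which its call begins. get_calibration takes no time and is no camera call.
- job.hand_in(): hands the job in; it is judged then, once.
Trained networks look in the newest picture that a camera, given by its name, has taken for a name from the list of things; names that differ only in an ending like _2 or _b are one class to them, and where a whole thing is asked for, a point or a joint stands for the part that bears it (a point fixed in the world has none). Each returns a list of dicts, best first, with "confidence" (0 to 1); they miss things now and then, are a little off and sometimes report something else, mostly with a low value. They report only what shows in the picture. A call takes as long as a camera call. They do not tell look-alikes from the thing itself.
- models.boxes_of(name, camera): "xyz" ([x, y, z] in mm, in world coordinates, good to about 4 mm: the middle of the surface that is visible of it).
- models.cut_out(name, camera): "pixels" (480x640 bool, what is visible of it).
- models.place_of(name, camera): "xyz" ([x, y, z] in mm, in world coordinates, good to about 4 mm: a listed point, or the origin of a listed thing).
The state is a dict: "time": time; "joint_pos": joint angles; "qd": joint speeds; "joint_efforts": joint torques, N m; "tool_pos": TCP position; "tcp_rot": TCP orientation; "ft_force": force on the tool from outside, world axes, zero at the start; "wrist_torque": the same for the moment, N m; "finger_gap": finger opening in mm; "grip_force": force on a finger pad.
Only numpy, scipy, OpenCV 4.12 (cv2) and the standard library are available. Lean on these libraries where they do the work, as an engineer would, in place of code of your own. Each camera call takes 0.05 s, during which the arm holds its last target. There are 200 camera calls.

TASK

Load the tube rotator: thread the white tube disc, hub outward, down its slanted spindle, then the aluminium collar after it, and press the stack along the spindle until the stiff black drive cup bottoms and both parts are fully home. Do not bend the head out of its set angle, and leave everything else on the bench where it is.

Things in the scene. Friction and masses are not known exactly. Their poses are not given: they have to be found in the camera images.
- rotator: tube rotator, fixed to the bench: white base 130 x 120 x 50 mm tall (all sizes in mm), origin under its centre. On top, between two grey cheeks (93 above the bench), a head is hinged 75 above the bench and leans towards the base's own -x, 0.3 to 0.62 rad from upright, with a stiff hinge that gives under a strong side load. A steel spindle of diameter 14 rises from the head
- home (a point): on the spindle axis, where the disc's underside lies when fully home; z points up along the spindle, y is level. A black drive cup (solid round plate, diameter 48, 8 thick) slides stiffly on the spindle (about 8 N) and stays where left; its top bottoms at this point and starts 10 to 20 above it
- collar_home (a point): point on the spindle axis where the middle of the collar lies when fully home, 39 above point home; same axes
- nose (a point): free end of the spindle, 72 above point home; its last 10 taper from diameter 14 to 7; same axes
- disc: white tube disc: plate of diameter 90 mm, thickness 8 mm, with a ring of 8 dark spots, and on its top a central hub of diameter 30 that rises 22 above the plate (30 in all); a bore of diameter 17.2 runs right through. Lies hub up; origin at the centre of its underside, z along the bore. 110 g. It is lifted by the hub
- collar: plain aluminium retaining collar, outer diameter 44 mm, height 18 mm, bore of diameter 17.2 mm; lies flat; origin at the centre of its underside, z along the bore. 80 g
- collar_mid (a point): centre of the collar, on its axis at half height
- rack: bystander: white tube rack, a block 110 x 220 x 65 with rows of small holes on top; origin under its centre
- bottle: bystander: amber reagent bottle, diameter 72, 130 tall, white cap; origin under its centre
- tip_box: bystander: blue box with a green lid full of small holes, 85 x 125 x 47; origin under its centre
- beaker: bystander: glass beaker, diameter 70, 90 tall; origin under its centre
- petri: bystander: flat closed clear dish, diameter 90, 16 tall; origin under its centre
- weight: bystander: solid brass calibration weight with a knob, diameter 28, 40 tall; origin under its centre
- eraser: bystander: dark rubber block 22 x 55 x 14; origin under its centre
- pipette: bystander: hand pipette lying on the bench, about 220 long and 28 thick; origin under its middle, on the bench
There are look-alikes about, which are no part of the job. Of the things that look like the collar, take the one that is farthest to the robot's left at the start.

How it is judged (in metres and radians):
On the way, in this order (a step that is already met when the one before it is completed fails the run):
1. the disc is threaded on the spindle, down to the cup, before the collar (x of disc in the frame of home between -0.005 and 0.005 m and y of disc in the frame of home between -0.005 and 0.005 m and z of disc in the frame of home below 0.026 m and angle between the z axis of disc and the z axis of home, either way round below 0.15 rad), for 0.2 s.
2. the collar is threaded on the spindle, down to the disc (x of collar_mid in the frame of collar_home between -0.005 and 0.005 m and y of collar_mid in the frame of collar_home between -0.005 and 0.005 m and z of collar_mid in the frame of collar_home below 0.026 m and angle between the z axis of collar and the z axis of home, either way round below 0.15 rad), for 0.2 s.
At the end, for the whole second after the job is handed in: Disc (hub outward) and then collar sit on the spindle, square to it and within 4 mm of its axis, the disc no more than 3 mm and the collar no more than 3.5 mm above its fully home position, both at rest (x of disc in the frame of home between -0.004 and 0.004 m and y of disc in the frame of home between -0.004 and 0.004 m and x of collar_mid in the frame of collar_home between -0.004 and 0.004 m and y of collar_mid in the frame of collar_home between -0.004 and 0.004 m and z of disc in the frame of home between -0.004 and 0.003 m and z of collar_mid in the frame of collar_home between -0.004 and 0.0035 m and angle between the z axis of disc and the z axis of home, either way round below 0.08 rad and angle between the z axis of collar and the z axis of home, either way round below 0.1 rad and linear speed of each of disc, collar below 0.02 m/s); the robot touches nothing.
It fails at once if the head is bent: its spindle end moves more than 12 mm (distance of nose from where it was at the start of the episode above 0.012 m).
It fails at once if a bystander is shifted more than 30 mm (distance of any of rack, bottle, tip_box, beaker, petri, weight, eraser, pipette from where it was at the start of the episode above 0.03 m).
It also fails if it takes over 61 s, if anything falls off the work surface, if the arm or the gripper's body presses on something with over 40 N, if the wrist force passes 120 N, or if a joint passes its speed limit or range.

## Working session

There is one attempt and no reset: what is moved stays moved. The work goes in short steps, Python scripts to look and compute and a tool call to move; the robot and the scene stay as the last step left them, time stands still between calls to the robot, and variables do not carry over. Pictures are saved under pics/ and viewed, at most 10 in all, crops included, and the job is handed in when it is done.

Besides the shell and the picture viewer there is one more tool, called after ">>>" by a JSON object that holds its "api" and its "payload", one argument or row to a line. apply_moves: Moves the arm, as the interface text tells. Its arguments: {"type":"object","properties":{"rows":{"type":"array"},"fingers":{"type":"number"},"grip_force":{"type":"number"}},"required":["rows"]}

```bash
mkdir -p pics
cat > h.py <<'E'
import numpy as np, cv2
from scipy.spatial.transform import Rotation as Ro
from bench import sense, eyes, job, models
def cloud(cam,depth):
    c=eyes.get_calibration(cam);K=np.array(c["intrinsics"]);R=np.array(c["R"]);t=np.array(c["t"])
    v,u=np.mgrid[0:480,0:640]
    P=np.stack([(u-K[0,2])/K[0,0]*depth,(v-K[1,2])/K[1,1]*depth,depth],-1)
    return (P-t)@R
def proj(cam,X):
    c=eyes.get_calibration(cam);K=np.array(c["intrinsics"]);p=np.array(c["R"])@np.array(X,float)+np.array(c["t"])
    return (K@p/p[2])[:2].round(0)
def save(n,im,s=1):
    cv2.imwrite(n,cv2.resize(im[:,:,::-1],None,fx=s,fy=s,interpolation=cv2.INTER_CUBIC))
E
python3 - <<'E'
from h import *
np.set_printoptions(precision=1,suppress=True)
s=sense();print(s["time"],s["tool_pos"],s["tcp_rot"],s["finger_gap"])
for c in("top","side"):
    im,d=eyes.snapshot(c);save(f"pics/{c}.png",im);np.save(c+"_d.npy",d);np.save(c+"_i.npy",im)
    for n in("collar","disc","rotator"):
        for r in models.boxes_of(n,c): print(c,n,np.array(r["xyz"]).round(),round(r["confidence"],2),proj(c,r["xyz"]))
    for n in("home","nose"):
        for r in models.place_of(n,c): print(c,n,np.array(r["xyz"]).round(),round(r["confidence"],2),proj(c,r["xyz"]))
E
```

```text
0.0 [258.4 540.9 230.2] [-179.9   -0.   154.5] 85.47565293599483
top collar [ 358. -391.   19.] 0.56 [423. 299.]
top collar [ 494. -316.   18.] 0.53 [400. 255.]
top collar [ 322. -607.   20.] 0.43 [492. 311.]
top disc [438. 299.   9.] 0.7 [207. 270.]
top disc [ 357. -481.   25.] 0.66 [452. 299.]
top rotator [591.   6.  47.] 0.72 [299. 222.]
top rotator [ 738. -323.   62.] 0.36 [404. 177.]
top home [600.   0.  96.] 0.67 [301. 217.]
top nose [569.   7. 162.] 0.51 [298. 224.]
top nose [ 742. -326.   -4.] 0.5 [402. 180.]
side collar [ 351. -391.   12.] 0.8 [365. 368.]
side collar [ 322. -601.   16.] 0.79 [440. 445.]
side collar [ 259. -392.   16.] 0.68 [336. 396.]
side collar [ 493. -321.   19.] 0.5 [382. 312.]
side disc [428. 291.   6.] 0.88 [212. 218.]
side disc [ 494. -323.   19.] 0.2 [383. 312.]
side rotator [582. -20.  46.] 0.77 [319. 230.]
side home [601.  -3.  97.] 0.58 [319. 210.]
side home [ 743. -326.    4.] 0.25 [442. 265.]
side nose [564.   8. 164.] 0.6 [306. 195.]
```

View pics/top.png

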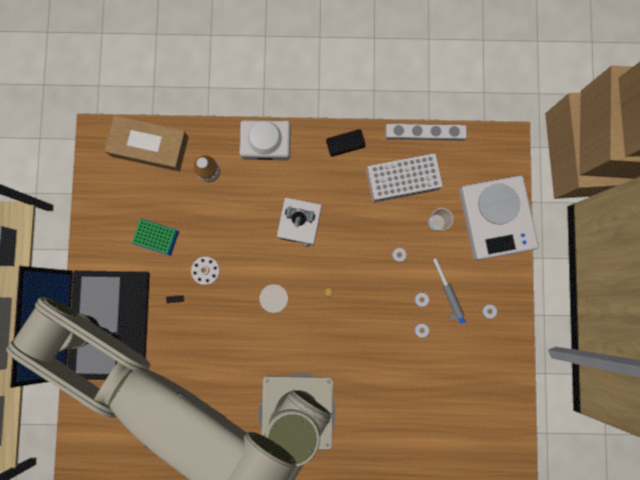

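View pics/side.png

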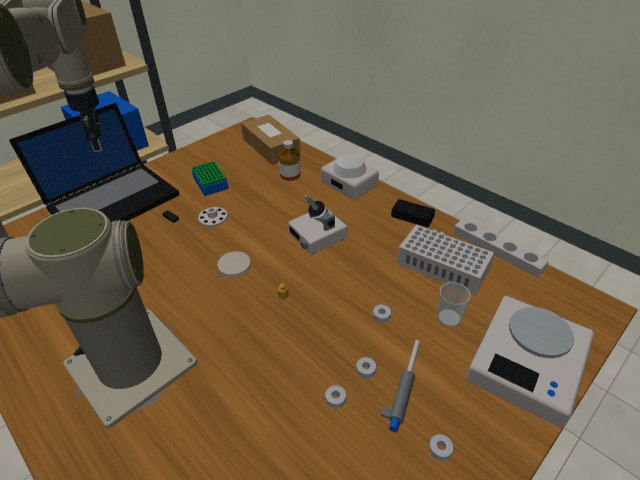

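The top picture shows the disc at (205,270) and the rotator at (299,222), with its spindle leaning towards the robot. Things that could be taken for the collar, by top-view pixel: (399,255), (422,300), (422,331) and (490,311). The one farthest left is (399,255). The petri dish at (274,298) could be taken for the disc, but it has no spots or hub. The side picture shows the same disc at (212,216), the chosen collar at (382,313) and the spindle at (312,203).

Run:
```python
from h import *
from scipy.optimize import least_squares
np.set_printoptions(precision=1,suppress=True)
cr=[]
for c,(u,v) in (("top",(299,222)),("side",(318,222))):
    im=np.load(c+"_i.npy");d=np.load(c+"_d.npy");P=cloud(c,d)
    cr.append(cv2.resize(im[v-40:v+40,u-40:u+40],(380,380),interpolation=cv2.INTER_CUBIC))
    ok=d>0
    b=ok&(np.hypot(P[...,0]-595,P[...,1])<110)
    q=P[b&(abs(P[...,2]-50)<4)];print(c,"base",len(q),np.median(q[:,2]),cv2.minAreaRect(q[:,:2].astype(np.float32)))
    # spindle
    A=np.array([600.5,-1.5,96.5]);B=np.array([566.5,7.5,163]);a=(B-A)/np.linalg.norm(B-A)
    w=(P-A);h=w@a;r=np.linalg.norm(w-h[...,None]*a,axis=-1)
    m=ok&(h>22)&(h<66)&(r<14);q=P[m];print("spindle",m.sum())
    np.save(c+"_sp.npy",q)
    m2=ok&(h>5)&(h<80)&(r<35);print("h hist",np.histogram(h[m2],bins=range(5,85,5)))
    # disc, collar
    for n,x,y,rad,hz in(("disc",433,295,70,0),("collar",494,-318,40,0)):
        k=ok&(np.hypot(P[...,0]-x,P[...,1]-y)<rad)
        z=P[...,2]
        print(n,"zhist",np.histogram(z[k],bins=[-9,-3,3,5,11,15,21,27,33,40]))
        lo=(4,12) if n=="disc" else (13,23)
        q=P[k&(z>lo[0])&(z<lo[1])];print(cv2.minEnclosingCircle(q[:,:2].astype(np.float32)),np.median(q[:,2]))
        if n=="disc":
            q=P[k&(z>24)&(z<36)];print("hub",len(q),cv2.minEnclosingCircle(q[:,:2].astype(np.float32)),np.median(q[:,2]))
for cs in(("top",),("side",),("top","side")):
    q=np.vstack([np.load(c+"_sp.npy") for c in cs])
    def f(p):
        o=np.array([p[0],p[1],130.]);a=np.array([p[2],p[3],1]);a/=np.linalg.norm(a)
        w=q-o;return np.linalg.norm(w-(w@a)[:,None]*a,axis=1)-7
    s=least_squares(f,[583,3,-.5,.1],loss="soft_l1");print(cs,"axis at z130",s.x[:2],"slope",s.x[2:].round(3),"rms",np.sqrt(np.mean(f(s.x)**2)))
im=np.load("top_i.npy")[235:275,380:420];cr.append(cv2.resize(im,(380,380),interpolation=cv2.INTER_CUBIC))
o=np.hstack(cr);cv2.imwrite("pics/crop.png",cv2.resize(o[:,:,::-1],(798,266)))
```

```text
top base 653 49.8101197462972 ((590.9632568359375, 6.937004089355469), (119.28213500976562, 140.14430236816406), 79.5726547241211)
spindle 30
h hist (array([25, 52, 55, 23,  5,  4,  2,  2,  3,  6,  2,  3,  6,  4,  3]), array([ 5, 10, 15, 20, 25, 30, 35, 40, 45, 50, 55, 60, 65, 70, 75, 80]))
disc zhist (array([206, 513, 155, 377, 109,  49,  17,  26,  11]), array([-9, -3,  3,  5, 11, 15, 21, 27, 33, 40]))
((433.006103515625, 294.69207763671875), 69.68383026123047) 7.277577704847047
hub 45 ((435.4860534667969, 304.6005554199219), 14.868796348571777) 29.098676144791945
collar zhist (array([ 95, 154,  44,  49,  36,  52,  30,   2,   0]), array([-9, -3,  3,  5, 11, 15, 21, 27, 33, 40]))
((499.981689453125, -313.0369567871094), 23.822032928466797) 17.7658259302116
side base 793 48.624522811106054 ((595.8731079101562, 1.0459060668945312), (121.12425994873047, 131.29299926757812), 78.96314239501953)
spindle 58
h hist (array([ 23, 113,  29,   7,   6,   4,   9,   8,   6,   5,   4,   8,  11,
         7,   1]), array([ 5, 10, 15, 20, 25, 30, 35, 40, 45, 50, 55, 60, 65, 70, 75, 80]))
disc zhist (array([107, 470,  69, 264,  13,  17,  30,  31,   0]), array([-9, -3,  3,  5, 11, 15, 21, 27, 33, 40]))
((432.8302001953125, 296.391845703125), 51.646400451660156) 6.855296974939858
hub 46 ((435.8659973144531, 300.2705993652344), 15.64111042022705) 28.040599418603904
collar zhist (array([ 51, 357,  20,  39,  49, 150,   3,   0,   0]), array([-9, -3,  3,  5, 11, 15, 21, 27, 33, 40]))
((496.7254638671875, -316.873779296875), 23.16061019897461) 16.596411787056137
('top',) axis at z130 [580.9   8.8] slope [-0.6  0.1] rms 2.7356669406960337
('side',) axis at z130 [580.7   7.4] slope [-0.6  0.1] rms 1.542212553379759
('top', 'side') axis at z130 [580.6   7.7] slope [-0.6  0.1] rms 2.068313369840567
```

View pics/crop.png

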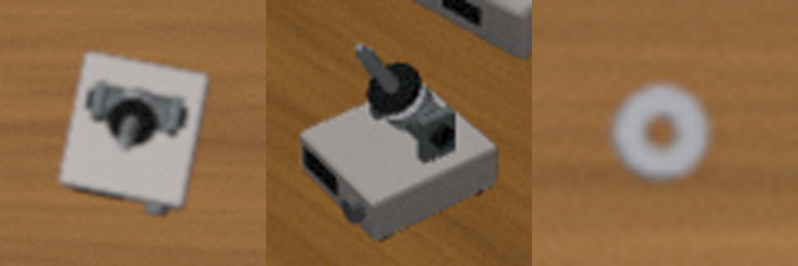

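The crop shows the rotator leaning towards the robot, with the spindle tip at about top (297,225.5) and side (306,195.5). The right panel is a plain ring at top (399,255), the leftmost collar, so that choice is confirmed. Next I refine the spindle axis and plan the reach to the disc.

```bash
cat >> h.py <<'E'
AZ=np.deg2rad(-10.7)
def axis(th): return np.array([-np.sin(th)*np.cos(AZ),-np.sin(th)*np.sin(AZ),np.cos(th)])
def spin_R(th):
    z=-axis(th);x=np.array([-np.sin(AZ),np.cos(AZ),0]);return np.stack([x,np.cross(z,x),z],1)
def down_R(yang): # tool down, tool y at azimuth yang deg
    a=np.deg2rad(yang);y=np.array([np.cos(a),np.sin(a),0]);z=np.array([0,0,-1.]);return np.stack([np.cross(y,z),y,z],1)
def cur():
    s=sense();return np.array(s["tool_pos"]),Ro.from_euler("xyz",s["tcp_rot"],degrees=True).as_matrix()
def plan(p1,R1,n=5,start=None):
    p,R=start or cur();w=Ro.from_matrix(R.T@R1).as_rotvec();out=[]
    d=(p1-p)/n
    for i in range(n):
        out.append(np.r_[R.T@d,w/n].round(3));R=R@Ro.from_rotvec(w/n).as_matrix()
    print("total tool-frame",(cur()[1].T@(p1-cur()[0])).round(1),w.round(3))
    for o in out: print([round(float(v),1) if k<3 else round(float(v),3) for k,v in enumerate(o)])
E
python3 - <<'E'
from h import *
from scipy.optimize import least_squares
np.set_printoptions(precision=3,suppress=True)
def pj(c,X):
    k=eyes.get_calibration(c);p=k["R"]@X+k["t"];q=np.array(k["intrinsics"])@p;return q[:2]/q[2]
obs={"top":((297.2,225.3),(298.1,217.5)),"side":((306.5,195.7),(316.8,208.5))}
# foot = where axis line passes, only lateral distance matters
def f(p):
    T=p[:3];th=p[3];a=axis(th);r=[]
    for c,(t,ft) in obs.items():
        r+=list(pj(c,T)-t)
        l0=pj(c,T);l1=pj(c,T-60*a);n=np.array([-(l1-l0)[1],(l1-l0)[0]]);n/=np.linalg.norm(n);r.append((np.array(ft)-l0)@n)
    return r
s=least_squares(f,[567,7,163,.5]);print("tip",s.x,"res",s.fun)
q0={c:np.load(c+"_sp.npy") for c in("top","side")}
def g(p):
    a=axis(p[2]);r=[]
    for c in q0:
        w=q0[c]-np.array([p[0],p[1],130.]);
        r.append(np.linalg.norm(w-(w@a)[:,None]*a,axis=1)-7)
    return np.hstack(r)
s=least_squares(g,[581,7,.5],loss="soft_l1");print("cloud",s.x)
for n in range(1): pass
for th in(.47,.52): print(th,np.array([567,7.,163])-72*axis(th))
print("to above disc");plan(np.array([436,302,70.]),down_R(64.5),5)
for c in ("top","side"): print(eyes.get_calibration(c)["t"],(-np.array(eyes.get_calibration(c)["R"]).T@eyes.get_calibration(c)["t"]))
E
```

```text
tip [566.69   10.381 158.738   0.518] res [-0.737 -0.464 -0.945 -0.264  0.1    0.118]
cloud [580.578   7.751   0.541]
0.47 [599.041   0.946  98.807]
0.52 [602.153   0.358 100.517]
to above disc
total tool-frame [-263.2 -139.6  161.3] [ 0.     0.    -0.001]
[-52.6, -27.9, 32.3, 0.0, 0.0, -0.0]
[-52.6, -27.9, 32.3, 0.0, 0.0, -0.0]
[-52.6, -27.9, 32.3, 0.0, 0.0, -0.0]
[-52.6, -27.9, 32.3, 0.0, 0.0, -0.0]
[-52.6, -27.9, 32.3, 0.0, 0.0, -0.0]
[ -65.25   537.026 1891.617] [ 326.67   -52.945 1939.421]
[-421.326  305.227 1062.149] [-121.2   -748.955  907.313]
```

>>> {"api": "apply_moves", "payload": {
  "rows": [
    [-44,-23,20,0,0,0],
    [-44,-23,20,0,0,0],
    [-44,-23,20,0,0,0],
    [-44,-23,20,0,0,0],
    [-44,-23,20,0,0,0]
  ],
  "fingers": 85
}}

```text
time: 1.23
tool_pos: [408.5, 341.5, 131.0]
tcp_rot: [180.0, 0.0, 154.5]
ft_force: [1.2, 0.2, 0.2]
finger_gap: 85.2
grip_force: 0.0
```

>>> {"api": "apply_moves", "payload": {
  "rows": [
    [-43,-24.6,30,0,0,0],
    [0,0,31,0,0,0],
    [0,0,20,0,0,0],
    [0,0,20,0,0,0],
    [0,0,18,0,0,0]
  ]
}}

```text
time: 1.85
tool_pos: [435.9, 302.0, 11.6]
tcp_rot: [180.0, 0.0, 154.4]
ft_force: [0.1, 0.6, -0.4]
finger_gap: 84.7
grip_force: 0.0
```

>>> {"api": "apply_moves", "payload": {
  "rows": [
    [0,0,0,0,0,0],
    [0,0,0,0,0,0],
    [0,0,0,0,0,0],
    [0,0,0,0,0,0],
    [0,0,0,0,0,0]
  ],
  "fingers": 10,
  "grip_force": 25
}}

```text
time: 2.48
tool_pos: [436.7, 302.6, 13.6]
tcp_rot: [179.9, 0.1, 154.5]
ft_force: [-1.1, -0.4, 6.0]
finger_gap: 27.8
grip_force: 25.1
```

>>> {"api": "apply_moves", "payload": {
  "rows": [
    [0,0,-2,0,0,0],
    [0,0,0,0,0,0],
    [0,0,0,0,0,0.164],
    [0,0,0,0,0,0.164],
    [0,0,0,0,0,0.164]
  ],
  "fingers": 60
}}

```text
time: 3.1
tool_pos: [435.6, 301.9, 14.1]
tcp_rot: [-180.0, -0.0, 126.0]
ft_force: [0.9, -0.4, -0.1]
finger_gap: 60.4
grip_force: 0.0
```

>>> {"api": "apply_moves", "payload": {
  "rows": [
    [0,0,0,0,0,0.164],
    [0,0,0,0,0,0.164],
    [0,0,0,0,0,0.164],
    [0,0,0,0,0,0.164],
    [0,0,0,0,0,0.164]
  ]
}}

```text
time: 3.72
tool_pos: [435.6, 301.9, 14.0]
tcp_rot: [-180.0, 0.0, 79.0]
ft_force: [-0.8, 0.1, 0.2]
finger_gap: 60.0
grip_force: 0.0
```

>>> {"api": "apply_moves", "payload": {
  "rows": [
    [0,0,0,0,0,0],
    [0,0,0,0,0,0],
    [0,0,0,0,0,0],
    [0,0,0,0,0,0],
    [0,0,0,0,0,0]
  ],
  "fingers": 10,
  "grip_force": 25
}}

```text
time: 4.35
tool_pos: [435.8, 302.0, 14.4]
tcp_rot: [-180.0, 0.0, 79.3]
ft_force: [-1.2, -1.0, 3.2]
finger_gap: 29.3
grip_force: 24.7
```

Run:
```python
from h import *
s=sense();print(s["time"],np.round(s["tool_pos"],1),s["tcp_rot"],s["finger_gap"],s["ft_force"],s["wrist_torque"],np.round(s["joint_pos"],0))
th=.52;a=axis(th);T=np.array([567,9,161.])
p,R=cur();up=p+[0,0,200]
print("pose hover; TCP 10 above underside; underside 45 beyond nose")
plan(T+(45+12)*a,spin_R(th),10,(up,R))
```

```text
4.35 [435.8 302.   14.4] [-1.79998132e+02  5.56111720e-03  7.93190384e+01] 29.280535131396025 [-1.17479458 -1.01587091  3.21116907] [-0.13642658  0.22919843  0.00052726] [ 29.   9. 107.  -0.  63.  40.]
pose hover; TCP 10 above underside; underside 45 beyond nose
total tool-frame [-263.6  154.9 -196.1] [-0.52  0.    0.  ]
[-26.4, 15.5, 0.4, -0.052, 0.0, 0.0]
[-26.4, 15.5, 1.2, -0.052, 0.0, 0.0]
[-26.4, 15.4, 2.0, -0.052, 0.0, 0.0]
[-26.4, 15.2, 2.8, -0.052, 0.0, 0.0]
[-26.4, 15.1, 3.6, -0.052, 0.0, 0.0]
[-26.4, 14.9, 4.4, -0.052, 0.0, 0.0]
[-26.4, 14.6, 5.1, -0.052, 0.0, 0.0]
[-26.4, 14.3, 5.9, -0.052, 0.0, 0.0]
[-26.4, 14.0, 6.6, -0.052, 0.0, 0.0]
[-26.4, 13.7, 7.3, -0.052, 0.0, 0.0]
```

>>> {"api": "apply_moves", "payload": {
  "rows": [
    [0,0,0,0,0,0],
    [0,0,0,0,0,0],
    [0,0,-40,0,0,0],
    [0,0,-50,0,0,0],
    [0,0,-50,0,0,0]
  ],
  "fingers": 10,
  "grip_force": 70
}}

```text
time: 4.97
tool_pos: [435.4, 301.7, 155.1]
tcp_rot: [-180.0, 0.0, 79.3]
ft_force: [-0.0, 0.3, -0.6]
finger_gap: 27.1
grip_force: 69.3
```

>>> {"api": "apply_moves", "payload": {
  "rows": [
    [0,0,-60,0,0,0],
    [-33,19.4,0.4,-0.05,0,0],
    [-33,19.3,1.2,-0.05,0,0],
    [-33,19.2,2.4,-0.05,0,0],
    [-33,19,3.4,-0.05,0,0]
  ]
}}

```text
time: 5.6
tool_pos: [487.5, 156.8, 212.3]
tcp_rot: [168.5, 0.0, 79.3]
ft_force: [0.8, 0.0, -1.9]
finger_gap: 27.4
grip_force: 69.3
```

>>> {"api": "apply_moves", "payload": {
  "rows": [
    [-33,18.8,4.4,-0.08,0,0],
    [-33,18.5,5.6,-0.08,0,0],
    [-33,18,7,-0.08,0,0],
    [-33,17,8,-0.08,0,0],
    [0,0,0,0,0,0]
  ]
}}

```text
time: 6.22
tool_pos: [537.2, 12.0, 210.1]
tcp_rot: [150.2, 0.0, 79.1]
ft_force: [-0.7, 0.1, -1.0]
finger_gap: 27.6
grip_force: 69.4
```

Run:
```python
from h import *
cr=[]
p,R=cur();print(p,Ro.from_matrix(R).as_euler("xyz",degrees=True),sense()["finger_gap"],sense()["ft_force"])
for c,(u,v) in (("top",(299,222)),("side",(308,195))):
    im,d=eyes.snapshot(c);np.save(c+"2_i.npy",im);np.save(c+"2_d.npy",d)
    k=im[v-40:v+40,u-40:u+40];cr.append(cv2.resize(k,(400,400),interpolation=cv2.INTER_CUBIC))
cv2.imwrite("pics/hover.png",np.hstack(cr)[:,:,::-1])
```

```text
[537.1882898   12.00676307 210.1162648 ] [1.50248454e+02 3.68135095e-02 7.91269207e+01] 27.648233556358505 [-0.72974143  0.13668938 -0.95514111]
```

View pics/hover.png

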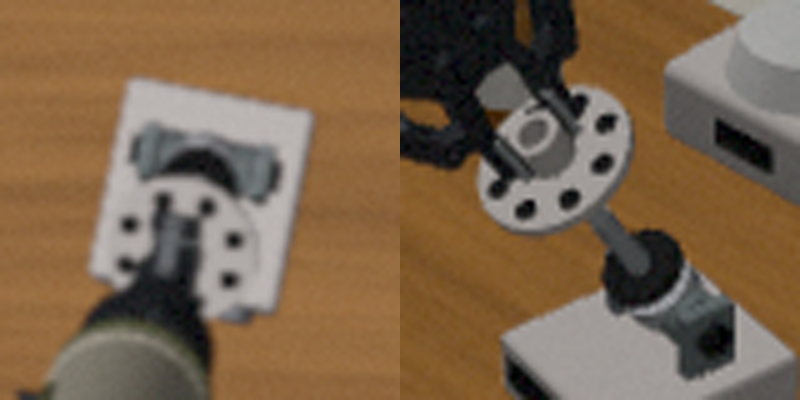

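The hover crop shows the disc held square above the spindle tip. Six spots are visible in each view: top panel (130,224), (127,265), (163,200), (207,206), (234,240), (229,280); side panel (497,190), (526,210), (570,197), (602,162), (607,122), (578,105). I use these spots to calibrate the pixel bias between arm and camera, then re-triangulate the spindle.

```bash
cat > fit.py <<'E'
from h import *
from scipy.optimize import least_squares
np.set_printoptions(precision=2,suppress=True)
def pj(c,X):
    k=eyes.get_calibration(c);p=np.atleast_2d(X)@np.array(k["R"]).T+k["t"];q=p@np.array(k["intrinsics"]).T;return q[:,:2]/q[:,2:]
def cen(im,u,v,w=3):
    g=im[...,:3].mean(-1);u0,v0=int(round(u)),int(round(v));k=g[v0-w:v0+w+1,u0-w:u0+w+1];W=np.clip(np.percentile(k,75)-k,0,None)
    yy,xx=np.mgrid[v0-w:v0+w+1,u0-w:u0+w+1];return np.array([(W*xx).sum(),(W*yy).sum()])/W.sum()
sp={"top":[(130,224),(127,265),(163,200),(207,206),(234,240),(229,280)],"side":[(97,190),(126,210),(170,197),(202,162),(207,122),(178,105)]}
off={"top":(259,182),"side":(268,155)}
p,R=cur();C=p+(14.2-8)*R[:,2]
obs={}
for c in sp: obs[c]=np.array([np.array(x)/5.-.4+off[c] for x in sp[c]])
def ring(r,ph): 
    a=ph+np.arange(8)*np.pi/4;return C+r*(np.cos(a)[:,None]*R[:,0]+np.sin(a)[:,None]*R[:,1])
def f(q):
    o=[]
    for i,c in enumerate(sp):
        m=pj(c,ring(q[4],q[5]))+q[2*i:2*i+2]
        for b in obs[c]:
            d=m-b;o+=list(d[np.argmin((d**2).sum(1))])
    return o
best=min((least_squares(f,[0,0,0,0,33,ph]) for ph in np.arange(0,.78,.13)),key=lambda s:s.cost)
q=best.x;print("bias top",q[:2],"side",q[2:4],"r,ph",q[4:],"rms px",np.sqrt(np.mean(best.fun**2)))
nose={"top":((297.2,225.3),(298.1,217.5)),"side":((306.5,195.7),(316.8,208.5))}
def g(x):
    T=x[:3];a=axis(x[3]);r=[]
    for i,c in enumerate(nose):
        b=q[2*i:2*i+2];t,ft=nose[c];l0,l1=pj(c,np.array([T,T-60*a]))+b
        n=np.array([-(l1-l0)[1],(l1-l0)[0]]);n/=np.linalg.norm(n)
        r+=list(l0-t)+[(np.array(ft)-l0)@n]
    return r
s=least_squares(g,[567,7,163,.5]);T=s.x[:3];print("tip",s.x,"res",s.fun)
e=R.T@(T-(C+8*R[:,2]));print("nose in tool frame from disc underside centre",e, "axis in tool frame",R.T@axis(s.x[3]))
E
python3 fit.py
python3 - <<'E'
import sys;sys.argv=['x']
from h import *
# refine nose pixels: zoomed original images
cr=[]
for c,(u,v) in (("top",(298,220)),("side",(312,202))):
    im=np.load(""+c+"_i.npy")[v-16:v+16,u-16:u+16];cr.append(cv2.resize(im,(400,400),interpolation=cv2.INTER_CUBIC))
cv2.imwrite("pics/nose.png",np.hstack(cr)[:,:,::-1])
E
```

```text
bias top [-0.16  0.49] side [0.39 0.8 ] r,ph [33.    0.32] rms px 0.1816985301379549
tip [566.79  10.46 161.48   0.51] res [-0.95 -0.14 -0.9   0.09  0.05  0.13]
nose in tool frame from disc underside centre [ 2.13  0.69 43.44] axis in tool frame [-0.    0.01 -1.  ]
```

View pics/nose.png

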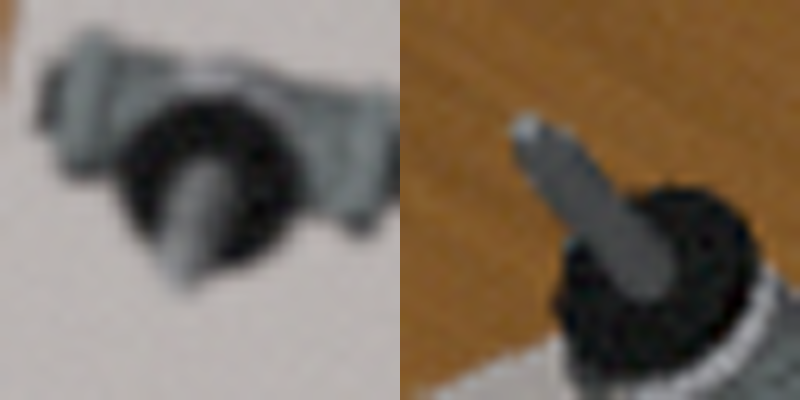

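The nose crop puts the tip at about top panel (183,278) and side panel (525,128), and the spindle foot at (212,175) and (645,270). I refit with these sharper pixels.

```bash
sed -i 's/^nose={.*/nose={"top":((296.2,225.8),(298.5,217.5)),"side":((305.5,195.8),(315.1,207.1))}/' fit.py; python3 fit.py
```

```text
bias top [-0.16  0.49] side [0.39 0.8 ] r,ph [33.    0.32] rms px 0.1816985301379549
tip [564.6   11.77 161.81   0.52] res [-0.41  0.07 -0.3   0.16  0.    0.05]
nose in tool frame from disc underside centre [ 3.01 -1.23 41.97] axis in tool frame [-0.  0. -1.]
```

>>> {"api": "apply_moves", "payload": {
  "rows": [
    [3,-1.2,6,0,0,0],
    [0,0,10,0,0,0],
    [0,0,10,0,0,0],
    [0,0,8,0,0,0],
    [0,0,2,0,0,0]
  ]
}}

```text
time: 6.95
tool_pos: [555.0, 13.8, 178.5]
tcp_rot: [150.3, 0.0, 79.3]
ft_force: [0.9, -0.2, -0.4]
finger_gap: 27.4
grip_force: 69.4
```

>>> {"api": "apply_moves", "payload": {
  "rows": [
    [0,0,3,0,0,0],
    [0,0,3,0,0,0],
    [0,0,3,0,0,0],
    [0,0,3,0,0,0],
    [0,0,0,0,0,0]
  ]
}}

```text
time: 7.58
tool_pos: [561.0, 12.7, 169.0]
tcp_rot: [150.2, 0.0, 79.3]
ft_force: [0.6, 0.1, -1.8]
finger_gap: 26.9
grip_force: 69.4
```

```bash
cat > st.py <<'E'
from h import *
np.set_printoptions(precision=1,suppress=True)
s=sense();p,R=cur();print(s["time"],p,"F tool",R.T@s["ft_force"],"M tool",(R.T@s["wrist_torque"]).round(2),s["finger_gap"])
T=np.array([564.6,11.8,161.8]);e=R.T@(p+14.2*R[:,2]-T);print("underside past nose (tool x,y,z)",e, "height above home",72-e[2])
E
python3 st.py
```

```text
7.575 [561.   12.7 169. ] F tool [ 0.2 -0.4  1.8] M tool [ 0.3 -0.  -0. ] 26.916745328653942
underside past nose (tool x,y,z) [0.2 0.4 6.1] height above home 65.91732184998688
```

>>> {"api": "apply_moves", "payload": {
  "rows": [
    [0,0,3,0,0,0],
    [0,0,3,0,0,0],
    [0,0,3,0,0,0],
    [0,0,3,0,0,0],
    [0,0,0,0,0,0]
  ]
}}

```text
time: 8.2
tool_pos: [566.8, 11.5, 158.4]
tcp_rot: [150.3, 0.0, 79.3]
ft_force: [-0.1, -1.1, -1.4]
finger_gap: 27.3
grip_force: 69.3
```

```bash
python3 st.py;  python3 - <<'E'
from h import *
cr=[]
for c,(u,v) in (("top",(299,222)),("side",(308,200))):
    im,d=eyes.snapshot(c)
    k=im[v-25:v+25,u-25:u+25];cr.append(cv2.resize(k,(400,400),interpolation=cv2.INTER_CUBIC))
cv2.imwrite("pics/in.png",np.hstack(cr)[:,:,::-1])
E
```

```text
8.2 [566.8  11.5 158.4] F tool [-1.1 -0.6  1.2] M tool [ 0.5 -0.3  0. ] 27.26812750088441
underside past nose (tool x,y,z) [ 0.1  0.2 18.3] height above home 53.72671194657778
```

View pics/in.png

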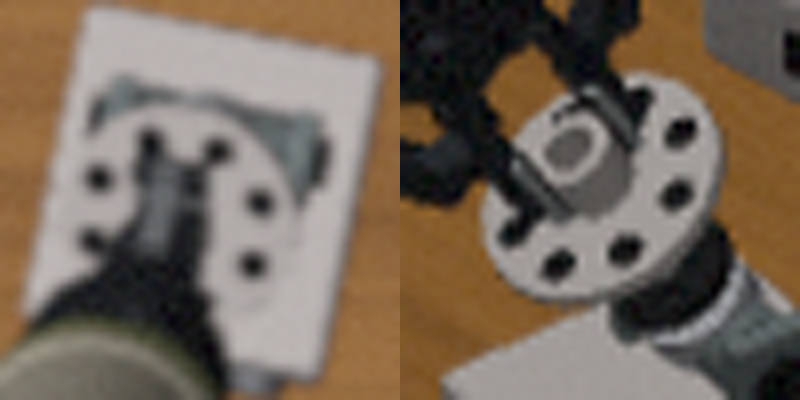

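The picture shows the plate just above the cup with no spindle showing beside it, so the disc is threaded. I continue down towards the cup.

>>> {"api": "apply_moves", "payload": {
  "rows": [
    [0,0,4,0,0,0],
    [0,0,4,0,0,0],
    [0,0,4,0,0,0],
    [0,0,4,0,0,0],
    [0,0,0,0,0,0]
  ]
}}

```text
time: 8.93
tool_pos: [574.7, 9.9, 144.5]
tcp_rot: [150.2, 0.0, 79.3]
ft_force: [-0.1, -3.0, -3.6]
finger_gap: 27.4
grip_force: 69.2
```

```bash
python3 st.py
```

```text
8.925 [574.7   9.9 144.5] F tool [-3.  -1.4  3.3] M tool [ 0.5 -0.6 -0. ] 27.411573315959487
underside past nose (tool x,y,z) [ 0.   0.4 34.3] height above home 37.66707369677517
```

>>> {"api": "apply_moves", "payload": {
  "rows": [
    [-0.8,-0.4,3,0,0,0],
    [0,0,3,0,0,0],
    [0,0,3,0,0,0],
    [0,0,3,0,0,0],
    [0,0,0,0,0,0]
  ]
}}

```text
time: 9.55
tool_pos: [580.3, 8.3, 134.3]
tcp_rot: [150.2, -0.0, 79.3]
ft_force: [-0.5, -0.1, -0.1]
finger_gap: 27.3
grip_force: 69.4
```

```bash
python3 st.py
```

```text
9.55 [580.3   8.3 134.3] F tool [-0.1 -0.5 -0.1] M tool [ 0.3  0.  -0. ] 27.323348024305684
underside past nose (tool x,y,z) [-0.5  0.3 46. ] height above home 25.991868584379844
```

Forces are near zero. On to the cup, then press it home.

>>> {"api": "apply_moves", "payload": {
  "rows": [
    [0,0,3,0,0,0],
    [0,0,3,0,0,0],
    [0,0,3,0,0,0],
    [0,0,3,0,0,0],
    [0,0,0,0,0,0]
  ]
}}

```text
time: 10.18
tool_pos: [585.8, 7.1, 123.6]
tcp_rot: [150.2, 0.0, 79.3]
ft_force: [0.3, -0.1, -1.0]
finger_gap: 27.6
grip_force: 69.4
```

```bash
python3 st.py
```

```text
10.175 [585.8   7.1 123.6] F tool [ 0.  -0.2  1. ] M tool [ 0.3 -0.  -0.1] 27.6101091328933
underside past nose (tool x,y,z) [-0.7 -0.1 58.2] height above home 13.84074798627136
```

>>> {"api": "apply_moves", "payload": {
  "rows": [
    [0,0,2,0,0,0],
    [0,0,2,0,0,0],
    [0,0,2,0,0,0],
    [0,0,2,0,0,0],
    [0,0,0,0,0,0]
  ]
}}

```text
time: 10.8
tool_pos: [590.0, 6.4, 117.3]
tcp_rot: [150.2, 0.0, 79.3]
ft_force: [-3.3, 0.9, 1.7]
finger_gap: 27.5
grip_force: 69.8
```

```bash
python3 st.py
```

```text
10.8 [590.    6.4 117.3] F tool [ 0.3 -2.1 -3.1] M tool [ 0.5 -0.1  0. ] 27.518765784287915
underside past nose (tool x,y,z) [-0.6  0.4 65.7] height above home 6.256660221219818
```

>>> {"api": "apply_moves", "payload": {
  "rows": [
    [0,-0.4,1,0,0,0],
    [0,0,1,0,0,0],
    [0,0,1,0,0,0],
    [0,0,1,0,0,0],
    [0,0,0,0,0,0]
  ]
}}

```text
time: 11.42
tool_pos: [591.9, 6.0, 113.9]
tcp_rot: [150.1, -0.0, 79.3]
ft_force: [-3.6, 0.3, 3.5]
finger_gap: 27.2
grip_force: 70.0
```

```bash
python3 st.py
```

```text
11.425 [591.9   6.  113.9] F tool [-0.4 -1.4 -4.8] M tool [ 0.3 -0.1  0. ] 27.235485091426472
underside past nose (tool x,y,z) [-0.6  0.4 69.6] height above home 2.399884416690753
```

>>> {"api": "apply_moves", "payload": {
  "rows": [
    [0,0,1,0,0,0],
    [0,0,1,0,0,0],
    [0,0,1,0,0,0],
    [0,0,1,0,0,0],
    [0,0,0,0,0,0]
  ]
}}

```text
time: 12.05
tool_pos: [593.4, 5.9, 112.1]
tcp_rot: [150.2, 0.0, 79.3]
ft_force: [-34.9, 2.3, 34.0]
finger_gap: 27.3
grip_force: 74.1
```

```bash
python3 st.py
```

```text
12.05 [593.4   5.9 112.1] F tool [ -4.2 -13.3 -46.7] M tool [ 2.7 -0.6  0. ] 27.25277250948601
underside past nose (tool x,y,z) [-0.4  0.8 72. ] height above home 0.04533556357560542
```

The axial force reached 47 N at the expected depth, so the cup has bottomed. I relax, release and retreat along the axis.

>>> {"api": "apply_moves", "payload": {
  "rows": [
    [0,-0.5,-1.5,0,0,0],
    [0,0,0,0,0,0],
    [0,0,0,0,0,0],
    [0,0,0,0,0,0],
    [0,0,0,0,0,0]
  ]
}}

```text
time: 12.68
tool_pos: [592.8, 6.0, 112.3]
tcp_rot: [150.1, -0.0, 79.3]
ft_force: [-12.8, 0.8, 12.7]
finger_gap: 27.2
grip_force: 71.1
```

>>> {"api": "apply_moves", "payload": {
  "rows": [
    [0,0,0,0,0,0],
    [0,0,0,0,0,0],
    [0,0,0,0,0,0],
    [0,0,-8,0,0,0],
    [0,0,-15,0,0,0]
  ],
  "fingers": 60
}}

```text
time: 13.3
tool_pos: [580.4, 8.1, 130.7]
tcp_rot: [150.3, 0.0, 79.3]
ft_force: [-1.1, -0.2, -0.7]
finger_gap: 60.1
grip_force: 0.0
```

>>> {"api": "apply_moves", "payload": {
  "rows": [
    [0,0,-20,0,0,0],
    [0,0,-25,0,0,0],
    [0,0,-30,0,0,0],
    [0,0,-30,0,0,0],
    [0,0,0,0,0,0]
  ]
}}

```text
time: 13.92
tool_pos: [530.8, 18.0, 225.9]
tcp_rot: [149.9, -0.1, 79.3]
ft_force: [-0.5, -0.1, 0.5]
finger_gap: 59.9
grip_force: 0.0
```

Run:
```python
from h import *
np.set_printoptions(precision=1,suppress=True)
s=sense();p,R=cur();print(s["time"],p,s["ft_force"])
for c in("top","side"):
    im,d=eyes.snapshot(c);np.save(c+"3_i.npy",im)
    for r in models.place_of("disc",c): print(c,np.array(r["xyz"]),r["confidence"])
    for r in models.boxes_of("collar",c): print(c,"collar",np.array(r["xyz"]).round(),round(r["confidence"],2),proj(c,r["xyz"]))
    P=cloud(c,d);k=(d>0)&(np.hypot(P[...,0]-496,P[...,1]+316)<32)&(P[...,2]>13)&(P[...,2]<23);q=P[k][:,:2]
    print("collar mid",(q.min(0)+q.max(0))/2,np.ptp(q,axis=0),cv2.minEnclosingCircle(q.astype(np.float32)))
    # white-gray blob centroid of whole ring in picture -> at z=18 plane (top only)
u,v=(305,205);im=np.load("side3_i.npy")[v-30:v+30,u-30:u+30];t=np.load("top3_i.npy")[192:252,270:330]
cv2.imwrite("pics/rel.png",np.hstack([cv2.resize(x,(400,400),interpolation=cv2.INTER_CUBIC) for x in(t,im)])[:,:,::-1])
print("above collar 120, y at 79.3");plan(np.array([497,-315,90.]),down_R(-10.7),12)
```

```text
13.925 [530.8  18.  225.9] [-0.5 -0.1  0.5]
top [597.8   2.8  95.3] 0.79
top collar [ 262. -390.   22.] 0.7 [423. 329.]
top collar [ 359. -388.   19.] 0.67 [423. 298.]
top collar [ 322. -602.   19.] 0.57 [490. 311.]
top collar [ 494. -319.   16.] 0.48 [400. 255.]
collar mid [ 495.1 -314. ] [44.8 51. ] ((498.40203857421875, -314.0896911621094), 25.66985321044922)
side [599.1   1.7  99.7] 0.89
side collar [ 353. -390.   14.] 0.75 [365. 367.]
side collar [ 261. -390.   12.] 0.71 [336. 395.]
side collar [ 322. -605.   19.] 0.6 [442. 445.]
side collar [ 490. -322.   17.] 0.59 [381. 314.]
side collar [ 349. -489.   26.] 0.19 [401. 395.]
collar mid [ 496.7 -318.5] [43.8 42.4] ((496.4848327636719, -318.4657287597656), 22.607898712158203)
above collar 120, y at 79.3
total tool-frame [-332.9  -38.5  128.4] [ 0.5  0.  -0. ]
[-27.7, -3.2, 10.7, 0.043, 0.0, -0.0]
[-27.7, -2.7, 10.8, 0.043, 0.0, -0.0]
[-27.7, -2.3, 10.9, 0.043, 0.0, -0.0]
[-27.7, -1.8, 11.0, 0.043, 0.0, -0.0]
[-27.7, -1.3, 11.1, 0.043, 0.0, -0.0]
[-27.7, -0.8, 11.1, 0.043, 0.0, -0.0]
[-27.7, -0.4, 11.2, 0.043, 0.0, -0.0]
[-27.7, 0.1, 11.2, 0.043, 0.0, -0.0]
[-27.7, 0.6, 11.1, 0.043, 0.0, -0.0]
[-27.7, 1.1, 11.1, 0.043, 0.0, -0.0]
[-27.7, 1.6, 11.0, 0.043, 0.0, -0.0]
[-27.7, 2.0, 11.0, 0.043, 0.0, -0.0]
```

View pics/rel.png

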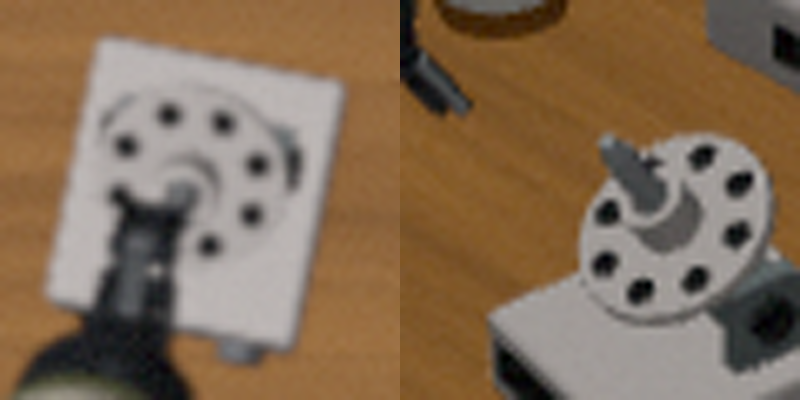

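The picture shows the disc sitting on the spindle with its hub outward, square to it. Now the collar.

>>> {"api": "apply_moves", "payload": {
  "rows": [
    [-42,0,5,0.1,0,0],
    [-42,0,5,0.1,0,0],
    [-42,0,5,0.1,0,0],
    [-42,0,5,0.1,0,0],
    [-42,0,5,0.118,0,0]
  ],
  "fingers": 85
}}

```text
time: 14.85
tool_pos: [498.0, -191.6, 197.8]
tcp_rot: [-179.9, -0.0, 79.2]
ft_force: [1.2, 0.4, 0.7]
finger_gap: 85.3
grip_force: 0.0
```

Run:
```python
from h import *
print(cur()[0],sense()["tcp_rot"],np.round(sense()["joint_pos"]));plan(np.array([496.5,-316.5,60.]),down_R(-10.7),3)
```

```text
[ 497.96375811 -191.58757625  197.80710918] [-1.79886127e+02 -4.19213519e-02  7.92496689e+01] [-27.  -2.  98.   0.  84. -16.]
total tool-frame [-123.1   22.1  137.7] [-0.002 -0.001 -0.001]
[-41.0, 7.4, 45.9, -0.001, -0.0, -0.0]
[-41.0, 7.3, 45.9, -0.001, -0.0, -0.0]
[-41.0, 7.3, 45.9, -0.001, -0.0, -0.0]
```

>>> {"api": "apply_moves", "payload": {
  "rows": [
    [-41,7.4,46,0,0,0],
    [-41,7.4,46,0,0,0],
    [-41,7.3,45.7,0,0,0],
    [0,0,0,0,0,0.175],
    [0,0,0,0,0,0.175]
  ]
}}

```text
time: 15.48
tool_pos: [496.0, -314.9, 57.8]
tcp_rot: [-179.8, -0.1, 58.8]
ft_force: [0.6, 0.6, -0.5]
finger_gap: 85.2
grip_force: 0.0
```

>>> {"api": "apply_moves", "payload": {
  "rows": [
    [0,0,0,0,0,0.175],
    [0,0,0,0,0,0.175],
    [0,0,0,0,0,0.175],
    [0,0,0,0,0,0.175],
    [0,0,0,0,0,0.175]
  ]
}}

```text
time: 16.1
tool_pos: [497.0, -314.7, 59.5]
tcp_rot: [-180.0, -0.0, 8.8]
ft_force: [-0.5, 0.7, -0.1]
finger_gap: 84.9
grip_force: 0.0
```

>>> {"api": "apply_moves", "payload": {
  "rows": [
    [0,0,18,0,0,0.175],
    [0,0,18,0,0,0.17],
    [0,0,12,0,0,0],
    [0,0,6,0,0,0],
    [0,0,0,0,0,0]
  ]
}}

```text
time: 16.73
tool_pos: [497.4, -314.9, 6.4]
tcp_rot: [-180.0, -0.1, -10.5]
ft_force: [0.9, -0.1, 1.1]
finger_gap: 85.0
grip_force: 0.0
```

>>> {"api": "apply_moves", "payload": {
  "rows": [
    [0,0,0,0,0,0],
    [0,0,0,0,0,0],
    [0,0,0,0,0,0],
    [0,0,0,0,0,0],
    [0,0,0,0,0,0]
  ],
  "fingers": 25,
  "grip_force": 25
}}

```text
time: 17.35
tool_pos: [498.2, -315.4, 7.9]
tcp_rot: [180.0, -0.2, -10.7]
ft_force: [-1.4, 1.1, 6.9]
finger_gap: 42.1
grip_force: 25.6
```

>>> {"api": "apply_moves", "payload": {
  "rows": [
    [0,0,0,0,0,0],
    [0,0,0,0,0,0],
    [0,0,0,0,0,-0.175],
    [0,0,0,0,0,-0.175],
    [0,0,0,0,0,-0.175]
  ],
  "fingers": 70
}}

```text
time: 17.98
tool_pos: [497.5, -314.9, 6.7]
tcp_rot: [180.0, -0.1, 19.7]
ft_force: [0.4, 0.1, -0.2]
finger_gap: 69.9
grip_force: 0.0
```

>>> {"api": "apply_moves", "payload": {
  "rows": [
    [0,0,0,0,0,-0.175],
    [0,0,0,0,0,-0.175],
    [0,0,0,0,0,-0.175],
    [0,0,0,0,0,-0.175],
    [0,0,0,0,0,-0.175]
  ]
}}

```text
time: 18.6
tool_pos: [497.5, -314.9, 6.7]
tcp_rot: [179.9, -0.0, 69.9]
ft_force: [0.1, -0.1, -0.5]
finger_gap: 70.1
grip_force: 0.0
```

>>> {"api": "apply_moves", "payload": {
  "rows": [
    [0,0,0,0,0,-0.172],
    [0,0,0,0,0,0],
    [0,0,0,0,0,0],
    [0,0,0,0,0,0],
    [0,0,0,0,0,0]
  ],
  "fingers": 25,
  "grip_force": 25
}}

```text
time: 19.23
tool_pos: [497.7, -315.1, 7.0]
tcp_rot: [179.9, 0.0, 79.3]
ft_force: [0.1, 0.1, 2.6]
finger_gap: 42.8
grip_force: 25.5
```

>>> {"api": "apply_moves", "payload": {
  "rows": [
    [0,0,0,0,0,0],
    [0,0,0,0,0,0],
    [0,0,-40,0,0,0],
    [0,0,-50,0,0,0],
    [0,0,-50,0,0,0]
  ],
  "grip_force": 60
}}

```text
time: 19.85
tool_pos: [496.8, -314.6, 147.6]
tcp_rot: [180.0, -0.0, 79.4]
ft_force: [1.7, -0.8, -1.2]
finger_gap: 41.1
grip_force: 61.0
```

```bash
cat > pl.py <<'E'
from h import *
np.set_printoptions(precision=1,suppress=True)
p,R=cur();print(p,sense()["finger_gap"]);th=.52;a=axis(th)
T=np.array([564.6,11.8,161.8])
Rs=spin_R(th);T=T-0.6*Rs[:,0]+0.3*Rs[:,1]   # lateral correction from disc
up=p+[0,0,60];print("after 60 up")
plan(T+(30+7)*a,Rs,8,(up,R))
E
python3 pl.py
```

```text
[ 496.8 -314.6  147.6] 41.13440508436361
after 60 up
total tool-frame [332.7 -11.7 -46.3] [-0.5 -0.   0. ]
[41.6, -1.5, 1.7, -0.065, -0.0, 0.0]
[41.6, -1.6, 1.6, -0.065, -0.0, 0.0]
[41.6, -1.7, 1.5, -0.065, -0.0, 0.0]
[41.6, -1.8, 1.4, -0.065, -0.0, 0.0]
[41.6, -1.9, 1.3, -0.065, -0.0, 0.0]
[41.6, -2.0, 1.1, -0.065, -0.0, 0.0]
[41.6, -2.0, 1.0, -0.065, -0.0, 0.0]
[41.6, -2.1, 0.9, -0.065, -0.0, 0.0]
```

>>> {"api": "apply_moves", "payload": {
  "rows": [
    [0,0,-60,0,0,0],
    [41.6,-1.5,1.7,-0.065,0,0],
    [41.6,-1.6,1.6,-0.065,0,0],
    [41.6,-1.7,1.5,-0.065,0,0],
    [41.6,-1.8,1.4,-0.065,0,0]
  ]
}}

```text
time: 20.48
tool_pos: [521.9, -149.0, 199.7]
tcp_rot: [164.9, -0.0, 79.3]
ft_force: [0.2, 0.5, -0.6]
finger_gap: 41.2
grip_force: 61.0
```

>>> {"api": "apply_moves", "payload": {
  "rows": [
    [41.6,-1.9,1.3,-0.065,0,0],
    [41.6,-2,1.1,-0.065,0,0],
    [41.6,-2,1,-0.065,0,0],
    [41.5,-2.1,0.9,-0.065,0,0],
    [0,0,0,0,0,0]
  ]
}}

```text
time: 21.1
tool_pos: [545.4, 17.4, 191.6]
tcp_rot: [150.2, -0.0, 79.6]
ft_force: [-0.2, -0.4, -1.4]
finger_gap: 40.9
grip_force: 61.0
```

```bash
sed -i 's/14.2\*/7.0*/; s/^T=/T=np.array([564.6,11.8,161.8]);T=T-0.6*R[:,0]+0.3*R[:,1];O=/' st.py; sed -i 's/O=\(.*\);e=/O=0;e=/' st.py; python3 st.py
python3 - <<'E'
from h import *
print(sense()["tcp_rot"])
cr=[]
for c,(u,v) in (("top",(299,222)),("side",(308,195))):
    im,d=eyes.snapshot(c)
    k=im[v-30:v+30,u-30:u+30];cr.append(cv2.resize(k,(400,400),interpolation=cv2.INTER_CUBIC))
cv2.imwrite("pics/col.png",np.hstack(cr)[:,:,::-1])
E
```

```text
21.1 [545.4  17.4 191.6] F tool [-0.5 -0.8  1.1] M tool [ 0.3 -0.1 -0. ] 40.855998482778595
underside past nose (tool x,y,z) [  2.6  -2.7 -28.7] height above home 100.71538165949706
[ 1.50179486e+02 -2.11661392e-02  7.96476612e+01]
```

View pics/col.png

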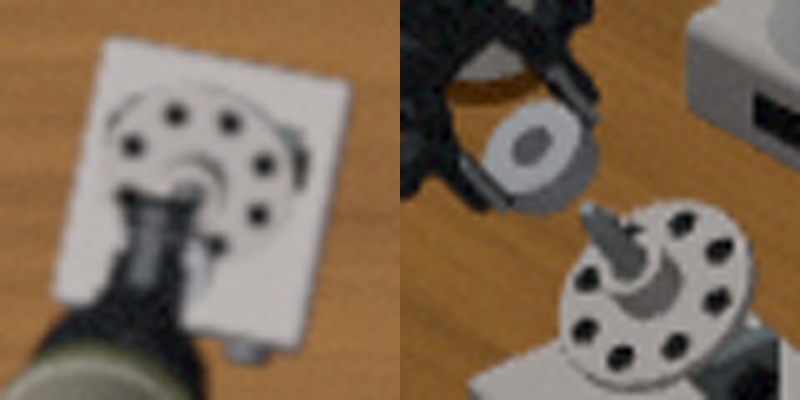

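The picture shows the collar held level with the plate, lined up beyond the spindle tip at side panel (590,210). I re-read the state now that it has settled.

```bash
python3 st.py; cat st.py | tail -2
```

```text
21.2 [546.3  14.7 192.8] F tool [ 0.6 -0.5  0.9] M tool [ 0.3 -0.  -0.1] 41.08611774454828
underside past nose (tool x,y,z) [  0.1  -1.  -29.1] height above home 101.11256573890796
s=sense();p,R=cur();print(s["time"],p,"F tool",R.T@s["ft_force"],"M tool",(R.T@s["wrist_torque"]).round(2),s["finger_gap"])
T=np.array([564.6,11.8,161.8]);T=T-0.6*R[:,0]+0.3*R[:,1];O=0;e=R.T@(p+7.0*R[:,2]-T);print("underside past nose (tool x,y,z)",e, "height above home",72-e[2])
```

>>> {"api": "apply_moves", "payload": {
  "rows": [
    [0,1,8,0,0,0],
    [0,0,9,0,0,0],
    [0,0,6,0,0,0],
    [0,0,3,0,0,0],
    [0,0,0,0,0,0]
  ]
}}

```text
time: 21.82
tool_pos: [560.2, 11.5, 170.7]
tcp_rot: [150.1, 0.0, 79.4]
ft_force: [-0.2, 0.5, -0.4]
finger_gap: 40.8
grip_force: 61.0
```

>>> {"api": "apply_moves", "payload": {
  "rows": [
    [0,0,3,0,0,0],
    [0,0,3,0,0,0],
    [0,0,3,0,0,0],
    [0,0,3,0,0,0],
    [0,0,0,0,0,0]
  ]
}}

```text
time: 22.45
tool_pos: [566.0, 10.6, 160.4]
tcp_rot: [150.1, 0.0, 79.4]
ft_force: [-0.4, 0.2, -1.0]
finger_gap: 40.8
grip_force: 61.0
```

```bash
python3 st.py
```

```text
22.45 [566.   10.6 160.4] F tool [ 0.2 -0.8  0.6] M tool [0.3 0.1 0. ] 40.80263792912767
underside past nose (tool x,y,z) [-0.3  0.4  9.1] height above home 62.940468855802564
```

>>> {"api": "apply_moves", "payload": {
  "rows": [
    [0,-0.3,4,0,0,0],
    [0,0,4,0,0,0],
    [0,0,4,0,0,0],
    [0,0,4,0,0,0],
    [0,0,0,0,0,0]
  ]
}}

```text
time: 23.08
tool_pos: [573.6, 9.2, 146.2]
tcp_rot: [150.1, 0.0, 79.4]
ft_force: [-0.1, 0.2, -1.6]
finger_gap: 41.0
grip_force: 61.0
```

```bash
python3 st.py
```

```text
23.075 [573.6   9.2 146.2] F tool [ 0.1 -0.9  1.3] M tool [0.3 0.1 0. ] 41.028362451421785
underside past nose (tool x,y,z) [-0.3  0.  25.2] height above home 46.82562104544223
```

>>> {"api": "apply_moves", "payload": {
  "rows": [
    [0,0,3.5,0,0,0],
    [0,0,3.5,0,0,0],
    [0,0,3.5,0,0,0],
    [0,0,2.5,0,0,0],
    [0,0,0,0,0,0]
  ]
}}

```text
time: 23.7
tool_pos: [580.0, 8.0, 135.2]
tcp_rot: [150.1, 0.0, 79.4]
ft_force: [-0.3, -0.5, -0.2]
finger_gap: 40.8
grip_force: 61.0
```

```bash
python3 st.py
```

```text
23.7 [580.    8.  135.2] F tool [-0.6 -0.3  0. ] M tool [ 0.3 -0.  -0. ] 40.8277933662798
underside past nose (tool x,y,z) [-0.3  0.2 38. ] height above home 34.00231360749111
```

>>> {"api": "apply_moves", "payload": {
  "rows": [
    [0,0,1.3,0,0,0],
    [0,0,1.3,0,0,0],
    [0,0,1.3,0,0,0],
    [0,0,1.3,0,0,0],
    [0,0,0,0,0,0]
  ]
}}

```text
time: 24.32
tool_pos: [582.5, 7.7, 132.2]
tcp_rot: [150.1, 0.0, 79.4]
ft_force: [-20.4, 2.2, 17.5]
finger_gap: 40.4
grip_force: 63.6
```

```bash
python3 st.py
```

```text
24.325 [582.5   7.7 132.2] F tool [ -1.6  -9.  -25.3] M tool [ 1.9 -0.3  0. ] 40.444405045728125
underside past nose (tool x,y,z) [-0.1  0.8 41.8] height above home 30.174087864603777
```

>>> {"api": "apply_moves", "payload": {
  "rows": [
    [0,-0.6,0.7,0,0,0],
    [0,0,0.8,0,0,0],
    [0,0,0,0,0,0],
    [0,0,0,0,0,0],
    [0,0,0,0,0,0]
  ]
}}

```text
time: 24.95
tool_pos: [582.7, 7.8, 131.9]
tcp_rot: [150.1, 0.0, 79.4]
ft_force: [-36.6, 3.5, 33.0]
finger_gap: 40.9
grip_force: 65.9
```

```bash
python3 st.py
```

```text
24.95 [582.7   7.8 131.9] F tool [ -3.2 -15.3 -46.9] M tool [ 3.1 -0.6 -0. ] 40.944916830038366
underside past nose (tool x,y,z) [-0.   0.9 42.2] height above home 29.837275718369362
```

The stack is seated firmly: 47 N with the underside at 29.8 mm, against 30 mm expected. Relax, release and retreat.

>>> {"api": "apply_moves", "payload": {
  "rows": [
    [0,0,-2.4,0,0,0],
    [0,0,0,0,0,0],
    [0,0,0,0,0,0],
    [0,0,0,0,0,0],
    [0,0,0,0,0,0]
  ]
}}

```text
time: 25.58
tool_pos: [582.2, 7.7, 132.3]
tcp_rot: [150.0, -0.0, 79.4]
ft_force: [-7.2, 1.4, 7.7]
finger_gap: 41.0
grip_force: 62.2
```

>>> {"api": "apply_moves", "payload": {
  "rows": [
    [0,0,0,0,0,0],
    [0,0,0,0,0,0],
    [0,0,0,0,0,0],
    [0,0,-8,0,0,0],
    [0,0,-15,0,0,0]
  ],
  "fingers": 70
}}

```text
time: 26.2
tool_pos: [569.8, 9.8, 151.2]
tcp_rot: [150.2, 0.0, 79.4]
ft_force: [-0.1, -0.2, 0.7]
finger_gap: 70.5
grip_force: 0.0
```

>>> {"api": "apply_moves", "payload": {
  "rows": [
    [0,0,-25,0,0,0],
    [0,0,-30,0,0,0],
    [0,0,-30,0,0,0],
    [0,0,-30,0,0,0],
    [0,0,-20,0,0,0]
  ]
}}

```text
time: 26.82
tool_pos: [504.0, 22.4, 270.8]
tcp_rot: [150.0, -0.0, 79.4]
ft_force: [0.8, 0.1, -0.2]
finger_gap: 69.7
grip_force: 0.0
```

Run:
```python
from h import *
np.set_printoptions(precision=1,suppress=True)
cr=[]
Rs=spin_R(.52);H=np.array([564.6,11.8,161.8])-.6*Rs[:,0]+.3*Rs[:,1]-72*axis(.52)
for c,(u,v) in (("top",(299,222)),("side",(312,205))):
    im,d=eyes.snapshot(c)
    k=im[v-30:v+30,u-30:u+30];cr.append(cv2.resize(k,(400,400),interpolation=cv2.INTER_CUBIC))
    for n in("disc","collar_mid"):
        for r in models.place_of(n,c):
            e=-Rs.T@(np.array(r["xyz"])-H)
            if np.linalg.norm(e)<120: print(c,n,"in home frame (lateral, lateral, height)",e,round(r["confidence"],2))
print(sense()["tool_pos"],sense()["ft_force"],sense()["time"])
cv2.imwrite("pics/end.png",np.hstack(cr)[:,:,::-1])
```

```text
top disc in home frame (lateral, lateral, height) [-0.4  3.7 -0.4] 0.81
top collar_mid in home frame (lateral, lateral, height) [-0.5 -0.8 40. ] 0.57
top collar_mid in home frame (lateral, lateral, height) [ 3.5 -3.2 73.3] 0.3
side disc in home frame (lateral, lateral, height) [  2.5  52.  -89.2] 0.67
side collar_mid in home frame (lateral, lateral, height) [ 2.4  2.6 41.4] 0.72
[504.   22.1 267.1] [-0.4 -0.1 -1.2] 27.125
```

View pics/end.png

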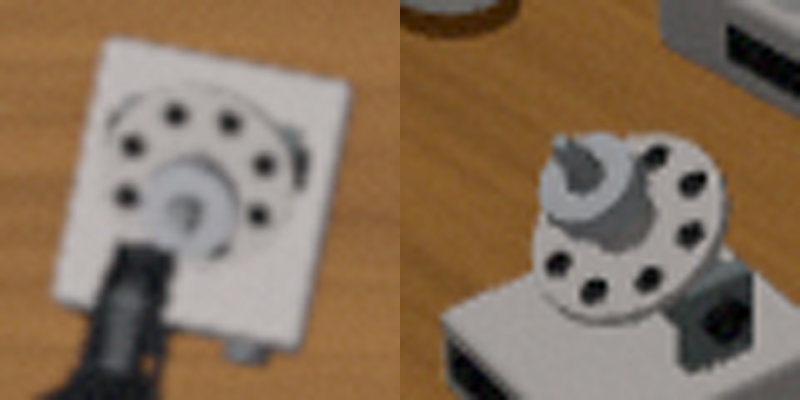

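The picture shows the collar seated on the hub and the disc square on the spindle, with the gripper clear of both.

```bash
python3 -c "
from bench import job;print(job.hand_in())"
```

```text
the job is handed in; nothing more can be done
None
```

I threaded the disc hub outward, then the collar, pressed both to a hard stop at the expected home depth (about 47 N each), withdrew the gripper and handed in at about 27 s. The hand-in gave no verdict.

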